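Set the straightedge on a gel's dye front under the viewer's hood

TASK

Get the gel ready for its photograph: press the front of the amber hood to unlatch it and let it spring up, slide the straightedge over the cassette, without lifting it off the glass, until its graduated edge runs through the middle of both red dots, let go of it and press the hood down until it latches shut again. Leave the tip box, the bottle and the microplate where they are.

Things in the scene. Friction and masses are not known exactly. Their poses are not given: they have to be found in the camera images.
- viewer: Blue-light gel viewer, fixed: white housing 300 (its x) by 340 (its y) by 75 mm high with a lit pale blue glass top; origin: centre of its underside, -x side is the front (dark panel, towards the robot). An amber clear hood covers the glass: a box open below, 250 mm from hinge to front, 310 wide, 54 deep, walls 4 mm; hinge axis along y at x = +135, z = 76 mm. Grey catch block on the deck behind the hood's front: 24 mm high.
- cover (a joint): Angle (rad) of the hood: latched shut about 0 (to 0.01), lower stop -0.05, sprung open 1.2 (its stop), leaning over the rear of the glass. Push-push latch: press the front edge down to the lower stop (some 10 mm, 3 to 6 N), let go, and a spring swings it up in 1.5 s (fingers out of its way). To shut: press it from above (up to 8 N) all the way to the lower stop and let go; it then stays shut.
- cover_press (a point): Middle of the dark press pad (24 by 70 mm) on the outside of the hood's top sheet: 228 mm ahead of the hinge axis and 54 mm above it when shut (130 mm above the bench), 22 mm behind the front edge. It swings with the hood: its x axis runs along the sheet towards the hinge, z out of the sheet.
- cassette: Gel between glass plates, lying on the viewer's glass under the hood, held fast: 140 (its x) by 200 (its y) by 6 mm, with pale side strips, blue bands in 8 lanes and a violet line (the dye front) across. Origin: centre of its underside, 75 mm above the bench. +x towards the viewer's hinge, z up.
- dot_left (a point): Centre of the left red marker dot, 7 mm across, on top of the cassette at x = +45, y = +80, z = 6 mm in the cassette's frame.
- dot_right (a point): Centre of the right red marker dot, 7 mm across, on top of the cassette at x = +45, y = -80, z = 6 mm in the cassette's frame.
- ruler: Loose flat aluminium straightedge, 0.08 to 0.15 kg: blade 36 (x) by 220 (y) by 4 mm, origin centre of its underside, z up. Graduated edge (black ticks): x = +18 mm, the hinge side; blue stripe on the other. Black flat-sided grip at its middle: 24 mm along x, 22 along y, top 30 mm over the underside. On the dots, the open hood's front stands above it: reach in 25 to 45 degrees from vertical.
- tip_box: Loose bystander: blue pipette tip box with a white top, 86 by 122 by 58 mm, beside the viewer. Origin: centre of its underside.
- bottle: Loose bystander: glass bottle with a blue cap, 60 mm across, 126 mm high, beside the viewer. Origin: centre of its underside.
- microplate: Loose bystander: pale well plate 127 by 85 by 14 mm, beside the viewer. Origin: centre of its underside.

How it is judged:
On the way, in this order (a step that is already met when the one before it is completed fails the run):
1. the hood is unlatched and has sprung up (its angle above 0.9 rad) (value of joint cover above 0.9 rad), for 0.2 s.
2. with the hood up, the straightedge lies flat with its graduated edge within 3.5 mm of the centres of both red dots, both dots within its length, and nothing of the robot touches it (value of joint cover above 0.9 rad and x of dot_left in the frame of ruler between 0.0145 and 0.0215 m and x of dot_right in the frame of ruler between 0.0145 and 0.0215 m and y of dot_left in the frame of ruler below 0.109 m and y of dot_right in the frame of ruler above -0.109 m and contact force between each of the arm, the fingers and ruler below 0.1 N and angle between ruler's own z axis and vertical below 0.06 rad), for 0.3 s.
At the end, for the whole second after the job is handed in: The hood is latched shut (angle within 0.02 rad of zero, staying so by itself) and beneath it the straightedge lies flat and still with its graduated edge within 3.5 mm of the centres of both red dots, both dots within its length (value of joint cover between -0.02 and 0.02 rad and x of dot_left in the frame of ruler between 0.0145 and 0.0215 m and x of dot_right in the frame of ruler between 0.0145 and 0.0215 m and y of dot_left in the frame of ruler below 0.109 m and y of dot_right in the frame of ruler above -0.109 m and angle between ruler's own z axis and vertical below 0.06 rad and linear speed of ruler below 0.01 m/s); the robot touches nothing.
It fails at once if the straightedge is lifted more than 12 mm off the glass of the cassette (z of ruler in the frame of cassette above 0.018 m).
It fails at once if the tip box is pushed more than 25 mm (distance of tip_box from where it was at the start of the episode above 0.025 m).
It fails at once if the bottle is pushed more than 25 mm or knocked over (distance of bottle from where it was at the start of the episode above 0.025 m).
It fails at once if the microplate is pushed more than 25 mm (distance of microplate from where it was at the start of the episode above 0.025 m).
It also fails if it takes over 72 s, if anything falls off the work surface, if the arm or the gripper's body presses on something with over 40 N, if the wrist force passes 120 N, or if a joint passes its speed limit or range.

ROBOT

A 7-joint arm with a two-finger parallel gripper is mounted at the origin on the work surface. World frame = base frame: x ahead of the robot, y to its left, z up, the work surface at z = 0. Lengths are in m, angles in rad, forces in N, time in s.
With the tool pointing down it reaches from about 0.4 to 0.85 m from the base axis. Payload 4.5 kg.
Tool frame: the origin (TCP) lies between the finger pads; the fingertips stand 19 mm ahead of it and the grasp point (between the pads) is the TCP (r.nose_length is the distance from the TCP to the fingertips, in m); z points along the fingers, x is the direction in which the jaws open and shut, and the axes are right-handed (so a half turn about z gives the same grasp; the last joint's range is limited). The gripper opens to 88 mm and grips with 3 to 60 N. Pads are 18 mm wide; open, the fingers measure 123 mm over their backs; the gripper's body (75 mm by 187 mm) begins 45 mm behind the grasp point.
Start: joints at [1.198, 0.689, -0.195, 1.565, 0.157, 0.902, -0.215], TCP at [0.247, -0.574, 0.258] pointing down, gripper open.
Joint ranges: [-3.01, 3.01], [-0.46, 2.08], [-1.47, 1.51], [0.13, 2.56], [-1, 4.14], [0.04, 2.09], [-2.66, 2.66]. Speed limits (rad/s): [2.57, 2.57, 3.14, 3.14, 3.14, 3.14, 3.14].

INTERFACE

Orientations are given as a unit quaternion [x, y, z, w].
In Python, from plant import get_state, vision, r gives the robot as it stands.
- The arm moves only by the tool play_rows, never from a script. Its argument "deltas" is a list that holds one entry, the list of rows, each a list of 7 numbers: the gripper command: -1 is fully open, 1 is shut, values between are in proportion, then the shift along the tool's x, y, z normalised to -1 to 1, where 1 is 300 mm, then the turn, a rotation vector about the tool's x, y, z normalised to -1 to 1, where 1 is pi rad. A call has 1 to 5 rows; each row is the pose to reach, as a shift and turn from the pose measured when the call began, along the tool's axes at that moment, turning the shorter way round; what a row does not reach only later rows make up. A row lasts 1/8 s, in which the tool goes at most 62.5 mm and 10.7 degrees, less where a joint would pass 70% of its speed; a pose out of reach is approached as far as the arm can. A call with a number of a shift or a turn outside -1 to 1 is refused whole. A call with a gripper value outside its range is refused whole. The fingers move at their own pace and stop on an object; "force" is the grip in N (left out, the last holds). Time passes only in rows, so rows that repeat a pose let the fingers close. It gives the time, the measured TCP pose, the force and the opening at its end, in the units of the state.
- get_state(): the state, without advancing time (a new reading comes with each control period).
- vision.snapshot(name): name is "scene" or "top"; returns the picture (480x640x3 uint8, red, green, blue); there is no depth.
- vision.camera_model(name): a dict with "vfov" (degrees; the focal length in pixels is half the picture's height over the tangent of half this angle, whatever the lens; pixels are square), "cx", "cy" (the principal point, pixels), "world_to_cam" (4x4, takes a point from world to camera coordinates). Camera axes: x right, y up, looking along -z (the intrinsics and any distortion apply to the point x, -y, -z); pixel columns grow to the right and rows downward; lengths in m; the calibration is good to about 2 mm. A picture is of the moment at which its call begins. camera_model takes no time and is no camera call.
- r.finish_job(): hands the job in, once; it reports no verdict.
The state is a dict: "clock": time; "q": joint angles; "qd": joint speeds; "joint_torque": joint torques, N m; "tool_pos": TCP position; "eef_rot": TCP orientation; "contact_force": force on the tool from outside, world axes, zero at the start; "moment": the same for the moment, N m; "opening": opening from 0.0 (shut) to 1.0 (fully open).
Only numpy, scipy, OpenCV 4.12 (cv2) and the standard library are available. Lean on these libraries where they do the work, as an engineer would, in place of code of your own. Each camera call takes 0.05 s, during which the arm holds its last target.

## Working session

There is one attempt and no reset: what is moved stays moved. The work goes in short steps, Python scripts to look and compute and a tool call to move; the robot and the scene stay as the last step left them, time stands still between calls to the robot, and variables do not carry over. Pictures are saved under pics/ and viewed, and the job is handed in when it is done.

Besides the shell and the picture viewer there is one more tool, called in YAML: its name, and indented under it one key for each argument. play_rows: Moves the arm, as the interface text tells. Scaled input: -1 to 1 covers 300 mm each way for a shift and pi rad each way for a turn. Its arguments: {"type":"object","properties":{"deltas":{"type":"array"},"force":{"type":"number"}},"required":["deltas"]}

```bash
mkdir -p pics; ls
python3 - <<'E'
from plant import get_state, vision, r
import cv2
print(get_state())
for n in ("scene","top"):
    im=vision.snapshot(n); cv2.imwrite(f"pics/{n}0.png",im[:,:,::-1])
    print(n,vision.camera_model(n))
E
```

```text
pics
{'clock': 0.0, 'q': array([ 1.19779087,  0.68999876, -0.19447548,  1.56634325,  0.15732622,
        0.90246606, -0.21508119]), 'qd': array([ 0.00040565, -0.00059685, -0.00124428,  0.00105955,  0.00023087,
        0.00024814, -0.00157144]), 'joint_torque': array([ 1.58739003e-03, -5.27564335e+01, -1.26627780e+00, -1.53432924e+01,
       -5.26296627e-02,  6.66489432e-03,  1.59927476e-04]), 'tool_pos': array([ 0.24699907, -0.57348104,  0.2569    ]), 'eef_rot': array([ 8.35391737e-01, -5.49654268e-01, -8.05488168e-04, -4.27721093e-04]), 'contact_force': array([-0.8329462 ,  0.85719161, -0.19032867]), 'moment': array([-0.01480519, -0.03313413, -0.05226336]), 'opening': 0.999373898666698}
scene {'vfov': 49.63682814378329, 'cx': 317.6874133238653, 'cy': 233.44735970581755, 'world_to_cam': array([[-0.26934366,  0.96273062, -0.02457137,  0.12791563],
       [-0.55988131, -0.13577685,  0.81737235,  0.2586741 ],
       [ 0.78357317,  0.23391111,  0.57558552, -1.73023227],
       [ 0.        ,  0.        ,  0.        ,  1.        ]])}
top {'vfov': 51.32473803261576, 'cx': 310.71421696669273, 'cy': 240.89436973429054, 'world_to_cam': array([[ 0.0087114 , -0.9998825 , -0.01261326,  0.05171296],
       [ 0.9898896 ,  0.00683714,  0.14167507, -0.61281235],
       [-0.14157218, -0.01371993,  0.98983285, -0.96170189],
       [ 0.        ,  0.        ,  0.        ,  1.        ]])}
```

View pics/scene0.png

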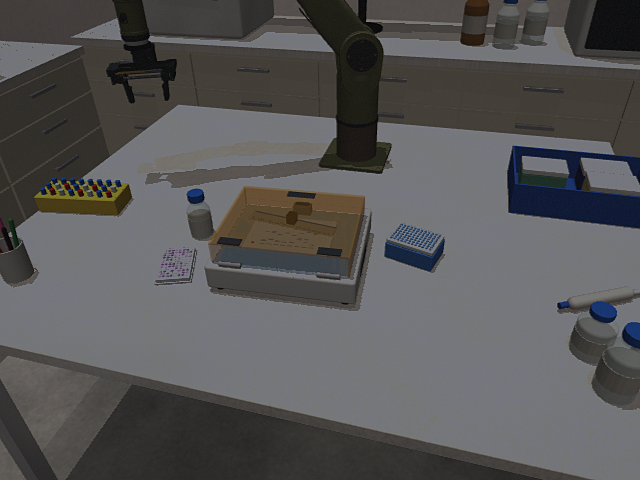

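View pics/top0.png

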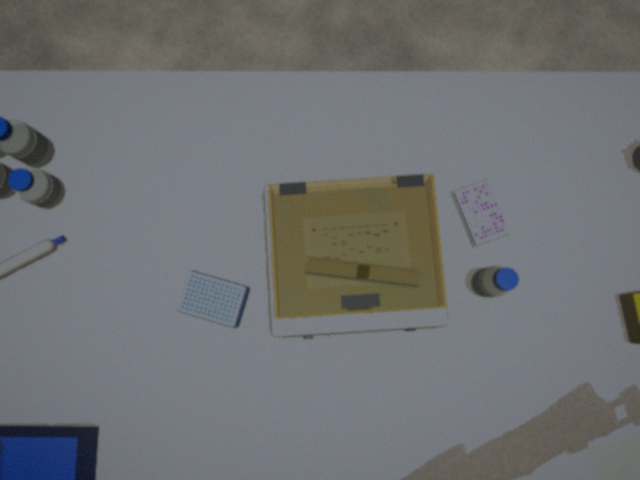

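The top view shows the viewer at about (355,255), with its press pad at (360,301), the ruler grip at (363,271) and the dots near (314,230) and (396,224). The tip box is left at (213,298), and the bottle (497,281) and plate (482,212) are on the right. I'll zoom in to get precise pixels.

```bash
cat > h.py <<'E'
from plant import get_state, vision, r
import numpy as np, cv2
from scipy.spatial.transform import Rotation as R
def f(m): return 240/np.tan(np.radians(m["vfov"])/2)
def ray(n,u,v):
    m=vision.camera_model(n);T=m["world_to_cam"];F=f(m)
    d=np.array([(u-m["cx"])/F,-(v-m["cy"])/F,-1.]); 
    return -T[:3,:3].T@T[:3,3], T[:3,:3].T@d
def onz(n,u,v,z):
    o,d=ray(n,u,v); return o+d*(z-o[2])/d[2]
def proj(n,p):
    m=vision.camera_model(n);T=m["world_to_cam"];F=f(m)
    c=T[:3,:3]@np.array(p)+T[:3,3]
    return np.array([m["cx"]+F*c[0]/-c[2], m["cy"]-F*c[1]/-c[2]])
E
python3 - <<'E'
from h import *
im=cv2.imread("pics/top0.png")
cv2.imwrite("pics/top0z.png",cv2.resize(im[165:345,255:455],None,fx=4,fy=3.3,interpolation=cv2.INTER_CUBIC)[:594])
g=im.astype(int)
# tcp projection check
print(proj("scene",get_state()["tool_pos"]))
for nm,u,v,z in [("FL",272,334,.075),("FR",447,326,.075),("pad",360,301,.130),("hl",292,188,.085),("hr",411,181,.085),("dotL",314,230,.081),("dotR",396,224,.081),("grip",363,271,.105)]:
    print(nm,onz("top",u,v,z).round(4))
E
```

```text
[148.2832297   94.31059558]
FL [0.4286 0.1281 0.075 ]
FR [ 0.4466 -0.204   0.075 ]
pad [ 0.4911 -0.0347  0.13  ]
hl [0.711  0.0935 0.085 ]
hr [ 0.7264 -0.1395  0.085 ]
dotL [0.6285 0.0498 0.081 ]
dotR [ 0.6414 -0.1095  0.081 ]
grip [ 0.5474 -0.0427  0.105 ]
```

View pics/top0z.png

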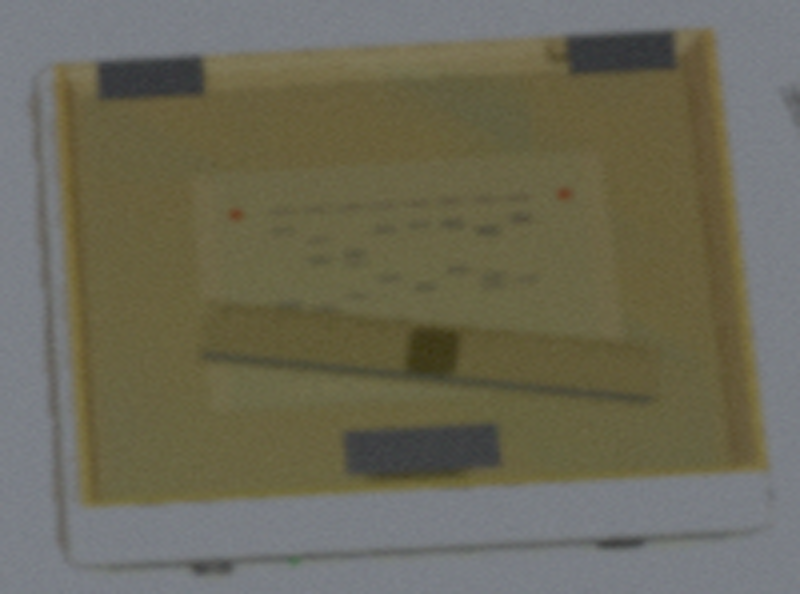

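```bash
cat >> h.py <<'E'
def Rt(psi,tilt):  # psi: ruler/viewer yaw deg; tool x = -y', tool z tilted towards +x'
    t=np.radians(tilt); p=R.from_euler('z',psi,degrees=True).as_matrix()
    x=p@[0,-1,0]; z=p@np.array([np.sin(t),0,-np.cos(t)]); return np.column_stack([x,np.cross(z,x),z])
def row(pos,psi,tilt,s=None):
    s=s or get_state(); A=R.from_quat(s["eef_rot"]).as_matrix()
    d=A.T@(np.array(pos)-s["tool_pos"])/0.3
    w=R.from_matrix(A.T@Rt(psi,tilt)).as_rotvec()/np.pi
    return d.round(4),w.round(4)
def cur():
    s=get_state();A=R.from_quat(s["eef_rot"]).as_matrix()
    print("t",round(s["clock"],2),"p",s["tool_pos"].round(4),"psi",round(np.degrees(np.arctan2(A[0,0],-A[1,0])),2),"tilt",round(np.degrees(np.arctan2(np.hypot(A[0,2],A[1,2]),-A[2,2])),2),"F",s["contact_force"].round(1),"open",round(s["opening"],3))
E
python3 - <<'E'
from h import *
cur()
print(row([.491,-.035,.20],3.6,0)); print(row([.37,-.3,.23],3.6,0))
E
```

```text
t 0.1 p [ 0.2471 -0.5735  0.257 ] psi 23.32 tilt 0.09 F [-0.5  0.5  0.3] open 1.002
(array([-1.3263, -1.4572,  0.192 ]), array([1.000e-04, 5.000e-04, 1.095e-01]))
(array([-0.6749, -0.7371,  0.091 ]), array([1.000e-04, 5.000e-04, 1.095e-01]))
```

play_rows:
  deltas:
    - [[1,-0.14,-0.15,0.02,0,0,0.055],[1,-0.28,-0.3,0.04,0,0,0.1095],[1,-0.42,-0.45,0.06,0,0,0.1095],[1,-0.55,-0.6,0.08,0,0,0.1095],[1,-0.675,-0.737,0.09,0,0,0.1095]]
  force: 20

```text
clock: 0.72
tool_pos: [0.3706, -0.2979, 0.23]
eef_rot: [0.729, -0.684, -0.001, -0.0]
contact_force: [0.7, -1.0, 0.0]
opening: 0.457
```

Run:
```python
from h import *
cur()
print(row([.491,-.035,.18],3.6,0))
```

```text
t 0.72 p [ 0.3706 -0.2979  0.23  ] psi 3.63 tilt 0.13 F [ 0.7 -1.   0. ] open 0.457
(array([-0.8487, -0.4562,  0.1679]), array([0.0002, 0.0007, 0.0002]))
```

play_rows:
  deltas:
    - [[1,-0.2,-0.11,0.03,0,0,0],[1,-0.4,-0.22,0.06,0,0,0],[1,-0.6,-0.33,0.1,0,0,0],[1,-0.8,-0.43,0.14,0,0,0],[1,-0.8487,-0.456,0.168,0,0,0]]

```text
clock: 1.35
tool_pos: [0.4919, -0.0318, 0.1795]
eef_rot: [0.73, -0.683, -0.001, -0.001]
contact_force: [-0.3, -0.9, -0.5]
opening: 0.006
```

Run:
```python
from h import *
cur()
for n in ("scene","top"):
    im=vision.snapshot(n); im=im[:,:,::-1]
    c=im[150:310,180:400] if n=="scene" else im[150:350,240:470]
    cv2.imwrite(f"pics/{n}1.png",cv2.resize(c,None,fx=3,fy=3,interpolation=cv2.INTER_CUBIC)[:600])
cur(); print(row([.491,-.035,.153],3.6,0))
```

```text
t 1.35 p [ 0.4919 -0.0318  0.1795] psi 3.8 tilt 0.17 F [-0.3 -0.9 -0.5] open 0.006
t 1.45 p [ 0.4924 -0.0285  0.1786] psi 4.21 tilt 0.33 F [-0.6 -0.6  0.9] open 0.005
(array([0.0219, 0.0063, 0.0854]), array([0.0002, 0.0018, 0.0034]))
```

View pics/scene1.png

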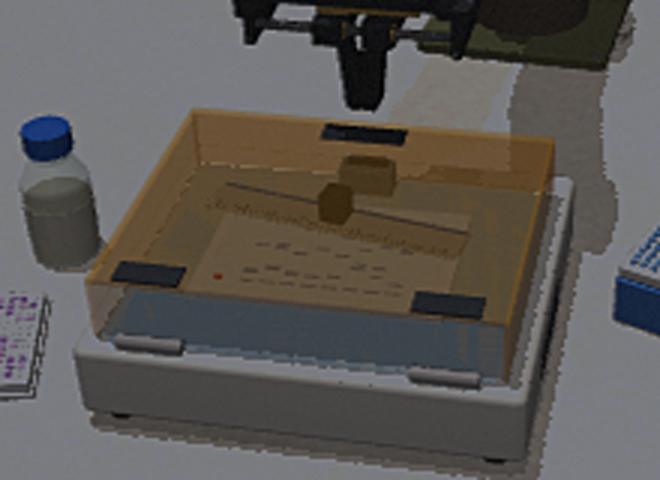

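View pics/top1.png

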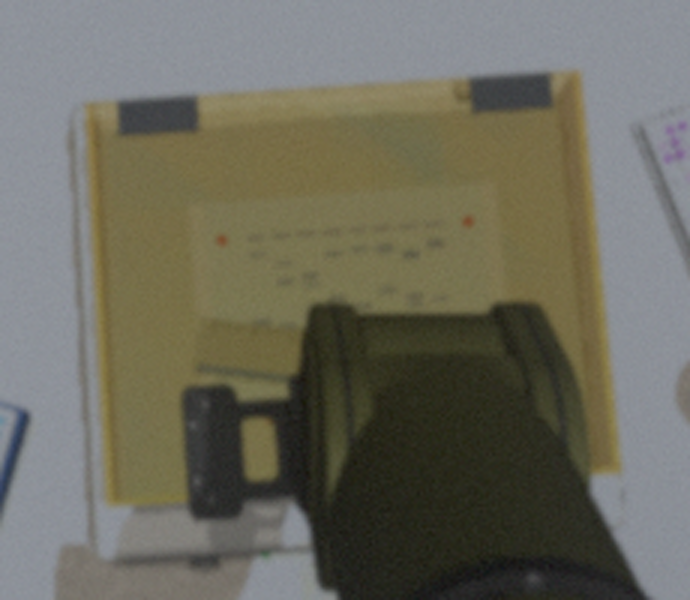

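Fingertips stand right above the press pad. In scene zoom the tip is at (365,105) and the pad at (365,135). Pressing now.

play_rows:
  deltas:
    - [[1,0.02,0.006,0.05,0,0,0],[1,0.02,0.006,0.09,0,0,0],[1,0.02,0.006,0.115,0,0,0],[1,0.02,0.006,0.135,0,0,0]]

```text
clock: 1.95
tool_pos: [0.4892, -0.0352, 0.139]
eef_rot: [0.732, -0.681, -0.003, -0.0]
contact_force: [-9.2, -0.5, 38.1]
opening: 0.001
```

Run:
```python
from h import *
cur()
```

```text
t 1.95 p [ 0.4892 -0.0352  0.139 ] psi 4.13 tilt 0.39 F [-9.2 -0.5 38.1] open 0.001
```

play_rows:
  deltas:
    - [[1,0,0.03,-0.1,0,0,0],[1,0,0.15,-0.28,0,0,0],[1,0,0.3,-0.4,0,0,0],[1,0,0.4,-0.5,0,0,0],[-0.3,0,0.4,-0.55,0,0,0]]

```text
clock: 2.58
tool_pos: [0.3681, -0.0454, 0.3059]
eef_rot: [0.732, -0.682, -0.003, -0.001]
contact_force: [0.5, 0.2, -0.0]
opening: 0.096
```

play_rows:
  deltas:
    - [[-0.3,0,0,0,0,0,0],[-0.3,0,0,0,0,0,0],[-0.3,0,0,0,0,0,0],[-0.3,0,0,0,0,0,0],[-0.3,0,0,0,0,0,0]]

```text
clock: 3.2
tool_pos: [0.368, -0.0454, 0.3056]
eef_rot: [0.732, -0.682, -0.003, -0.0]
contact_force: [0.2, 0.5, -0.5]
opening: 0.641
```

play_rows:
  deltas:
    - [[-0.3,0,0,0,0,0,0],[-0.3,0,0,0,0,0,0],[-0.3,0,0,0,0,0,0],[-0.3,0,0,0,0,0,0]]

```text
clock: 3.7
tool_pos: [0.3681, -0.0453, 0.3056]
eef_rot: [0.732, -0.682, -0.003, -0.0]
contact_force: [-0.9, -0.5, 0.6]
opening: 0.646
```

Run:
```python
from h import *
cur()
for n in ("scene","top"):
    im=vision.snapshot(n); im=im[:,:,::-1]; cv2.imwrite(f"pics/{n}2raw.png",im)
    c=im[110:310,180:400] if n=="scene" else im[150:350,240:470]
    cv2.imwrite(f"pics/{n}2.png",cv2.resize(c,None,fx=3,fy=3,interpolation=cv2.INTER_CUBIC)[:600])
```

```text
t 3.7 p [ 0.3681 -0.0453  0.3056] psi 4.03 tilt 0.38 F [-0.9 -0.5  0.6] open 0.646
```

View pics/scene2.png

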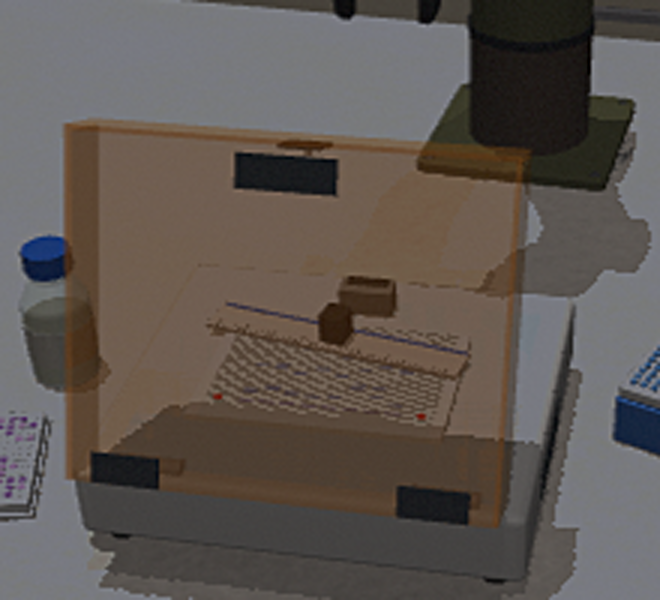

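View pics/top2.png

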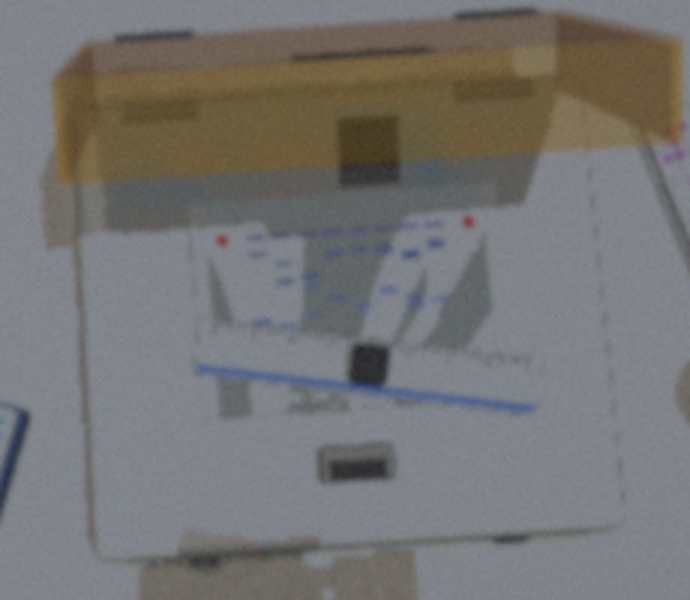

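The hood is up. In the top zoom the dots are at (222,240) and (468,222), the grip at (369,364), and the blue stripe runs (197,369) to (537,409). Measuring those by mask.

```bash
cat >> h.py <<'E'
def meas(top,roi=(240,150,470,350)):
    x0,y0,x1,y1=roi
    im=top[y0:y1,x0:x1].astype(float); b,g,rr=im[...,0],im[...,1],im[...,2]
    red=rr-np.maximum(g,b); red[:55]=0
    n,l,st,c=cv2.connectedComponentsWithStats((red>25).astype(np.uint8))
    D=[]
    for i in range(1,n):
        if 3<=st[i,4]<60:
            ys,xs=np.where(cv2.dilate((l==i).astype(np.uint8),np.ones((3,3)))>0); w=np.clip(red[ys,xs],0,None)
            u,v=(xs*w).sum()/w.sum()+x0,(ys*w).sum()/w.sum()+y0
            D.append((u,v)); print("dot",round(u,1),round(v,1),st[i,4],onz("top",u,v,.081).round(4))
    bl=(b-rr>35); bl[:55]=0
    n,l,st,c=cv2.connectedComponentsWithStats(cv2.dilate(bl.astype(np.uint8),np.ones((3,3))))
    i=1+np.argmax(st[1:,2]); ys,xs=np.where((l==i)&bl)
    P=np.array([onz("top",x+x0,y+y0,.085)[:2] for x,y in zip(xs,ys)])
    vx,vy,cx,cy=cv2.fitLine(P.astype(np.float32),cv2.DIST_HUBER,0,.01,.01).ravel()
    t=(P-[cx,cy])@[vx,vy]; e=np.array([[cx,cy]])+np.outer([t.min(),t.max()],[vx,vy])
    yaw=np.degrees(np.arctan2(-vx,vy)); yaw=(yaw+90)%180-90
    print("stripe yaw",yaw.round(2),"ends",e.round(4).tolist(),"len",np.ptp(t).round(4),"mid",[cx.round(4),cy.round(4)],len(P))
    dk=((im.max(2)<60)).astype(np.uint8)
    n,l,st,c=cv2.connectedComponentsWithStats(dk)
    for i in range(1,n):
        if 30<st[i,4]<600: print("dark",c[i]+[x0,y0],st[i],onz("top",*(c[i]+[x0,y0]),.108).round(4))
E
python3 - <<'E'
from h import *
meas(cv2.imread("pics/top2raw.png"))
E
```

```text
dot 395.6 223.3 9 [ 0.6427 -0.1088  0.081 ]
dot 313.5 229.6 7 [0.6293 0.0508 0.081 ]
stripe yaw -6.46 ends [[0.5221, -0.1469], [0.546, 0.0645]] len 0.2127 mid [np.float32(0.534), np.float32(-0.0416)] 295
dark [362.45555556 206.91111111] [114  54  18   7  90] [ 0.6691 -0.0421  0.108 ]
dark [362.6        270.94545455] [117 116  12  11 110] [ 0.5473 -0.0417  0.108 ]
dark [358.7761194  306.10447761] [111 154  17   5  67] [ 0.4822 -0.0342  0.108 ]
```

Run:
```python
from h import *
im=cv2.imread("pics/top2raw.png")[215:295,300:425]
z=cv2.resize(im,None,fx=6.4,fy=6.4,interpolation=cv2.INTER_CUBIC).astype(float)
z=np.clip((z-70)*2.2,0,255); cv2.imwrite("pics/top2e.png",z)
cur()
g=np.array([.549,-.043,.110]); zt=Rt(-6.46,30)[:,2]
for k in (.08,): print((g-k*zt).round(4),row(g-k*zt,-6.46,30))
```

```text
t 3.8 p [ 0.3681 -0.0454  0.3056] psi 4.04 tilt 0.37 F [-0.6  0.4 -0.8] open 0.651
[ 0.5093 -0.0385  0.1793] (array([ 0.0125, -0.4727,  0.4192]), array([0.1675, 0.0168, 0.0566]))[ WARN:0@0.087] global loadsave.cpp:1063 imwrite_ Unsupported depth image for selected encoder is fallbacked to CV_8U.
```

View pics/top2e.png

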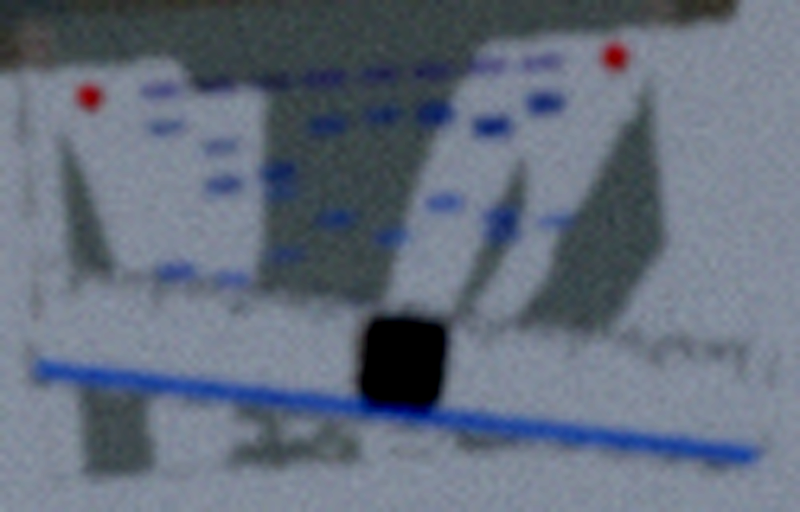

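Run:
```python
from h import *
n=R.from_euler('z',-6.46,degrees=True).as_matrix()[:2,0]
o,_=ray("top",320,240); print("cam",o)
for u,v in [(95,273),(320,300),(590,330)]:
    p=onz("top",300+(u+.5)/6.4-.5,215+(v+.5)/6.4-.5,.085); print(p.round(4), ((p[:2]-[.534,-.0416])@n).round(4))
```

```text
cam [0.47001584 0.04270229 1.03939663]
[0.5749 0.0485 0.085 ] 0.0305
[ 0.5672 -0.0189  0.085 ] 0.0305
[ 0.5588 -0.0995  0.085 ] 0.0312
```

play_rows:
  deltas:
    - [[-0.3,0.003,-0.12,0.0,0.05,0.005,0.017],[-0.3,0.006,-0.24,0.05,0.1,0.01,0.034],[-0.3,0.009,-0.36,0.15,0.15,0.015,0.05],[-0.3,0.0125,-0.44,0.3,0.1675,0.0168,0.0566],[-0.3,0.0125,-0.4727,0.4192,0.1675,0.0168,0.0566]]

```text
clock: 4.42
tool_pos: [0.4997, -0.0533, 0.2841]
eef_rot: [-0.655, 0.725, -0.167, 0.134]
contact_force: [0.6, -0.9, 0.2]
opening: 0.652
```

play_rows:
  deltas:
    - [[-0.3,0,0,0,0,0,0]]

```text
clock: 4.55
tool_pos: [0.5003, -0.0531, 0.2837]
eef_rot: [-0.655, 0.724, -0.167, 0.134]
contact_force: [-0.3, -0.3, 0.6]
opening: 0.65
```

Run:
```python
from h import *
cur()
g=np.array([.549,-.043,.110]); zt=Rt(-6.46,30)[:,2]
for k in (.03,0): print((g-k*zt).round(4),row(g-k*zt,-6.46,30))
im=vision.snapshot("scene"); im=im[:,:,::-1]
cv2.imwrite(f"pics/scene3.png",cv2.resize(im[110:310,180:400],None,fx=3,fy=3,interpolation=cv2.INTER_CUBIC))
```

```text
t 4.55 p [ 0.5003 -0.0531  0.2837] psi -6.03 tilt 24.7 F [-0.3 -0.3  0.6] open 0.65
[ 0.5341 -0.0413  0.136 ] (array([-0.0629,  0.1069,  0.4914]), array([ 0.0296, -0.0057,  0.0057]))
[ 0.549 -0.043  0.11 ] (array([-0.0646,  0.0976,  0.591 ]), array([ 0.0296, -0.0057,  0.0057]))
```

View pics/scene3.png

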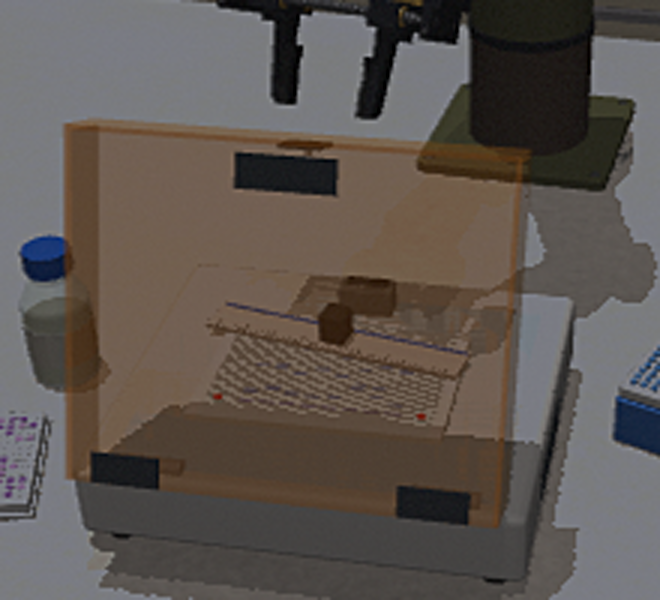

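play_rows:
  deltas:
    - [[-0.3,-0.02,0.05,0.1,0.03,-0.006,0.006],[-0.3,-0.04,0.1,0.2,0.03,-0.006,0.006],[-0.3,-0.06,0.115,0.32,0.03,-0.006,0.006],[-0.3,-0.062,0.115,0.42,0.03,-0.006,0.006],[-0.3,-0.062,0.115,0.42,0.03,-0.006,0.006]]

```text
clock: 5.22
tool_pos: [0.5668, -0.0442, 0.2449]
eef_rot: [-0.65, 0.729, -0.161, 0.142]
contact_force: [-0.4, -0.3, -0.2]
opening: 0.653
```

Run:
```python
from h import *
cur()
g=np.array([.549,-.043,.110]); zt=Rt(-6.46,30)[:,2]
for k in (.03,0): print((g-k*zt).round(4),row(g-k*zt,-6.46,30))
im=vision.snapshot("scene"); im=im[:,:,::-1]
cv2.imwrite(f"pics/scene4.png",cv2.resize(im[110:310,180:400],None,fx=3,fy=3,interpolation=cv2.INTER_CUBIC))
```

```text
t 5.22 p [ 0.5668 -0.0442  0.2449] psi -6.64 tilt 24.81 F [-0.4 -0.3 -0.2] open 0.653
[ 0.5341 -0.0413  0.136 ] (array([0.0024, 0.2517, 0.2837]), array([ 0.0288, -0.001 , -0.0006]))
[ 0.549 -0.043  0.11 ] (array([0.0021, 0.2426, 0.3833]), array([ 0.0288, -0.001 , -0.0006]))
```

View pics/scene4.png

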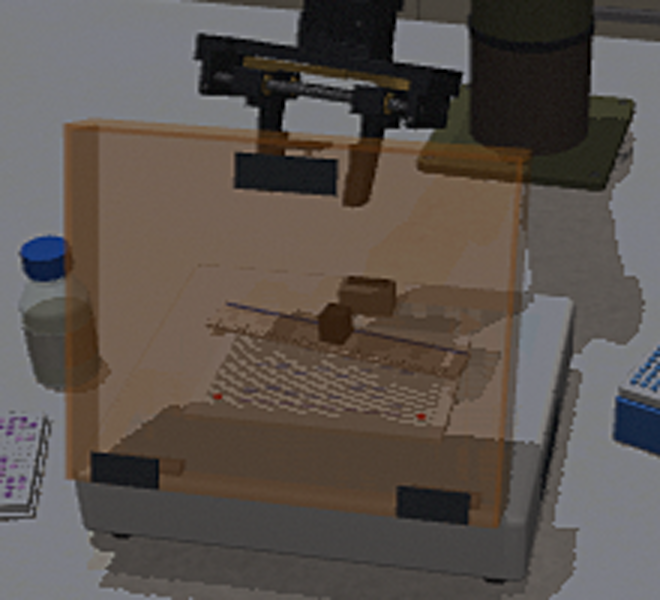

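Run:
```python
from h import *
s=get_state(); print(s["q"].round(3), s["joint_torque"].round(1)); cur()
```

```text
[-0.076  0.534  0.056  2.155  0.941  0.044 -2.652] [  0.3 -42.9   1.8  -9.3   0.   -0.6   0. ]
t 5.28 p [ 0.5674 -0.0442  0.2444] psi -6.61 tilt 24.8 F [ 1.4  0.1 -0.4] open 0.657
```

Joint 6 is at its lower limit (0.04) and joint 7 at -2.65, so the wrist is stuck at its singularity. Gripping half a turn round gives joint 7 the room it needs for the wrist to flip. I'll back off, go vertical, turn half round, then tilt.

Run:
```python
from h import *
print(row([.44,-.045,.30],-6,10)); print(row([.40,-.045,.30],-6,0))
```

```text
(array([ 0.0519,  0.305 , -0.3449]), array([-0.0822, -0.0016, -0.0031]))
(array([ 0.0673,  0.4252, -0.4004]), array([-0.1378, -0.0013, -0.0032]))
```

play_rows:
  deltas:
    - [[-0.3,0.01,0.08,-0.09,-0.03,0,0],[-0.3,0.03,0.17,-0.18,-0.06,0,0],[-0.3,0.05,0.28,-0.28,-0.1,0,0],[-0.3,0.067,0.39,-0.37,-0.138,0,0],[-0.3,0.067,0.425,-0.4,-0.138,0,0]]

```text
clock: 5.9
tool_pos: [0.3994, -0.0451, 0.3001]
eef_rot: [-0.664, 0.748, -0.0, -0.0]
contact_force: [0.6, -0.7, -0.2]
opening: 0.65
```

Run:
```python
from h import *
cur(); print(get_state()["q"].round(3))
```

```text
t 5.9 p [ 0.3994 -0.0451  0.3001] psi -6.75 tilt 0.05 F [ 0.6 -0.7 -0.2] open 0.65
[ 0.529  0.408 -0.753  2.115  0.405  0.763 -2.17 ]
```

play_rows:
  deltas:
    - [[-0.3,0,0,0,0,0,-0.059],[-0.3,0,0,0,0,0,-0.118],[-0.3,0,0,0,0,0,-0.177],[-0.3,0,0,0,0,0,-0.236],[-0.3,0,0,0,0,0,-0.295]]

```text
clock: 6.52
tool_pos: [0.399, -0.0447, 0.2996]
eef_rot: [0.93, -0.369, 0.0, 0.0]
contact_force: [0.0, -0.5, -0.6]
opening: 0.651
```

Run:
```python
from h import *
cur(); print(get_state()["q"].round(3))
```

```text
t 6.53 p [ 0.399  -0.0447  0.2996] psi 46.73 tilt 0.04 F [ 0.  -0.5 -0.6] open 0.651
[ 0.691  0.483 -1.025  2.111  0.56   0.847 -1.428]
```

play_rows:
  deltas:
    - [[-0.3,0,0,0,0,0,-0.059],[-0.3,0,0,0,0,0,-0.118],[-0.3,0,0,0,0,0,-0.177],[-0.3,0,0,0,0,0,-0.236],[-0.3,0,0,0,0,0,-0.295]]

```text
clock: 7.15
tool_pos: [0.3987, -0.0441, 0.299]
eef_rot: [0.996, 0.089, 0.0, 0.0]
contact_force: [0.0, -0.1, -0.6]
opening: 0.653
```

play_rows:
  deltas:
    - [[-0.3,0,0,0,0,0,-0.059],[-0.3,0,0,0,0,0,-0.118],[-0.3,0,0,0,0,0,-0.177],[-0.3,0,0,0,0,0,-0.236],[-0.3,0,0,0,0,0,-0.295]]

```text
clock: 7.78
tool_pos: [0.3983, -0.0434, 0.2981]
eef_rot: [0.849, 0.528, 0.0, 0.0]
contact_force: [-0.1, -0.2, -0.0]
opening: 0.646
```

play_rows:
  deltas:
    - [[-0.3,0,0,0,0,0,-0.057],[-0.3,0,0,0,0,0,-0.114],[-0.3,0,0,0,0,0,-0.114]]

```text
clock: 8.15
tool_pos: [0.3979, -0.0429, 0.2975]
eef_rot: [0.742, 0.671, -0.0, 0.0]
contact_force: [0.4, 0.1, 0.0]
opening: 0.649
```

```bash
sed -i 's/def Rt(psi,tilt):/def Rt(psi,tilt,flip=1):/; s/x=p@\[0,-1,0\]/x=p@[0,(1 if flip else -1),0]/' h.py
python3 - <<'E'
from h import *
cur(); print(get_state()["q"].round(3))
for p,t in (([.42,-.045,.28],15),([.44,-.045,.26],30)): print(row(p,-6.46,t))
E
```

```text
t 8.15 p [ 0.3979 -0.0429  0.2975] psi 174.21 tilt 0.02 F [0.4 0.1 0. ] open 0.649
[ 0.852  0.691 -1.45   2.112  0.795  1.09   0.467]
(array([0.0004, 0.0742, 0.0582]), array([-0.0834, -0.0004,  0.0037]))
(array([0.0071, 0.1405, 0.1249]), array([-0.1667, -0.0009,  0.0037]))
```

play_rows:
  deltas:
    - [[-0.3,0,0.035,0.03,-0.04,0,0.004],[-0.3,0,0.07,0.058,-0.083,0,0.004],[-0.3,0.003,0.105,0.09,-0.125,0,0.004],[-0.3,0.007,0.14,0.125,-0.1667,0,0.004],[-0.3,0.007,0.14,0.125,-0.1667,0,0.004]]

```text
clock: 8.78
tool_pos: [0.4385, -0.0445, 0.2592]
eef_rot: [0.721, 0.643, 0.174, 0.191]
contact_force: [0.4, -1.0, -0.1]
opening: 0.654
```

Run:
```python
from h import *
cur(); print(get_state()["q"].round(3))
print(row([.509,-.039,.18],-6.46,30))
```

```text
t 8.78 p [ 0.4385 -0.0445  0.2592] psi 173.5 tilt 29.97 F [ 0.4 -1.  -0.1] open 0.654
[ 0.717  0.641 -1.292  2.522  1.776  0.848 -0.495]
(array([0.0436, 0.0684, 0.3444]), array([-0.0002, -0.0011, -0.0009]))
```

play_rows:
  deltas:
    - [[-0.3,0.01,0.03,0.08,0,0,0],[-0.3,0.02,0.05,0.16,0,0,0],[-0.3,0.035,0.065,0.24,0,0,0],[-0.3,0.0436,0.0684,0.33,0,0,0],[-0.3,0.0436,0.0684,0.3444,0,0,0]]

```text
clock: 9.4
tool_pos: [0.5085, -0.0383, 0.1784]
eef_rot: [0.722, 0.642, 0.173, 0.19]
contact_force: [-1.2, -0.1, 0.7]
opening: 0.649
```

Run:
```python
from h import *
cur(); print(get_state()["q"].round(3))
g=np.array([.549,-.043,.110]); zt=Rt(-6.46,30)[:,2]
for k in (.03,0): print((g-k*zt).round(4),row(g-k*zt,-6.46,30))
for n in ("scene","top"):
    im=vision.snapshot(n); im=im[:,:,::-1]; cv2.imwrite(f"pics/{n}5raw.png",im)
    c=im[110:310,180:400] if n=="scene" else im[150:350,240:470]
    cv2.imwrite(f"pics/{n}5.png",cv2.resize(c,None,fx=3,fy=3,interpolation=cv2.INTER_CUBIC)[:600])
```

```text
t 9.4 p [ 0.5085 -0.0383  0.1784] psi 173.42 tilt 29.77 F [-1.2 -0.1  0.7] open 0.649
[ 0.59   0.908 -1.171  2.424  1.953  1.016 -0.529]
[ 0.5341 -0.0413  0.136 ] (array([-0.0013,  0.0043,  0.1653]), array([-0.0013, -0.0015, -0.0016]))
[ 0.549 -0.043  0.11 ] (array([-0.0017,  0.0047,  0.2653]), array([-0.0013, -0.0015, -0.0016]))
```

View pics/scene5.png

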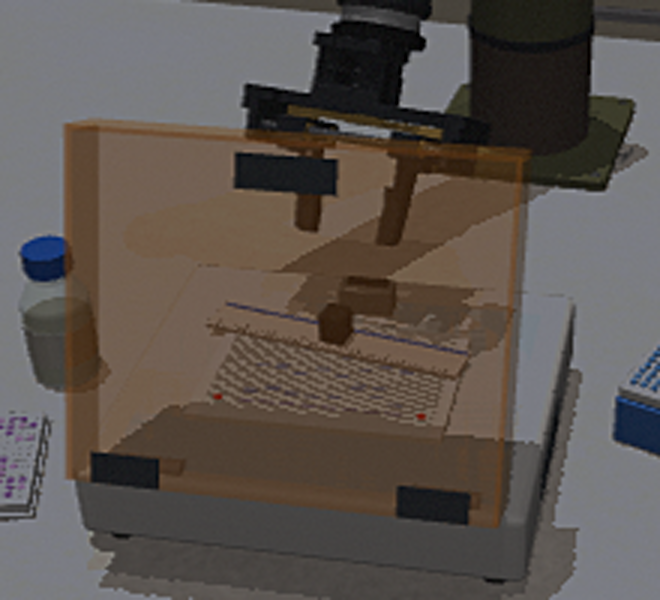

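View pics/top5.png

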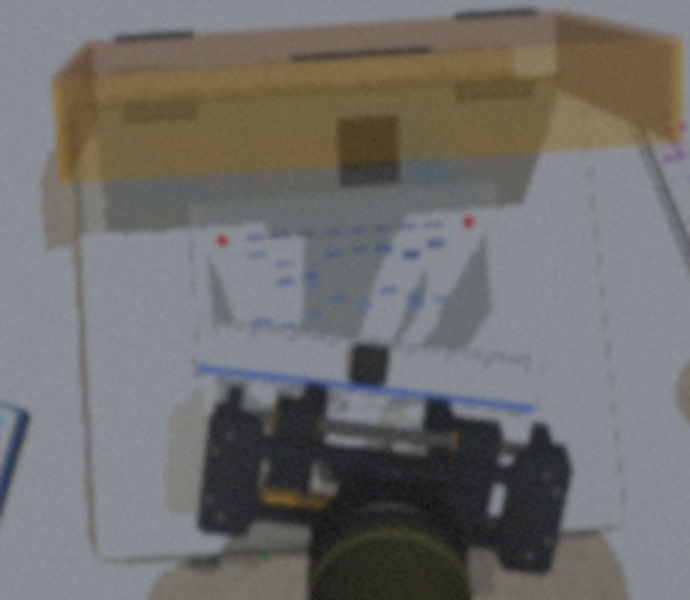

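The fingers straddle the grip: in the top zoom they're at about x 315 and 437, with the grip at 369. Descending along the tool axis.

play_rows:
  deltas:
    - [[-0.3,0,0.001,0.06,0,0,0],[-0.3,0,0.002,0.12,-0.001,-0.001,-0.0015],[-0.3,0,0.003,0.18,-0.001,-0.001,-0.0015],[-0.3,-0.001,0.004,0.23,-0.001,-0.001,-0.0015],[-0.3,-0.0015,0.004,0.245,-0.001,-0.001,-0.0015]]

```text
clock: 10.12
tool_pos: [0.5457, -0.0431, 0.1164]
eef_rot: [0.72, 0.644, 0.173, 0.193]
contact_force: [1.0, -0.1, 0.8]
opening: 0.649
```

Run:
```python
from h import *
cur(); print(get_state()["q"].round(3))
print(row([.549,-.043,.110],-6.46,30))
im=vision.snapshot("scene"); im=im[:,:,::-1]
cv2.imwrite(f"pics/scene6.png",cv2.resize(im[150:290,200:380],None,fx=4.2,fy=4.2,interpolation=cv2.INTER_CUBIC))
```

```text
t 10.12 p [ 0.5457 -0.0431  0.1164] psi 173.59 tilt 30.03 F [ 1.  -0.1  0.8] open 0.649
[ 0.561  1.069 -1.097  2.352  2.086  1.083 -0.514]
(array([ 0.0017, -0.0012,  0.0238]), array([ 0.0002, -0.0003,  0.0001]))
```

View pics/scene6.png

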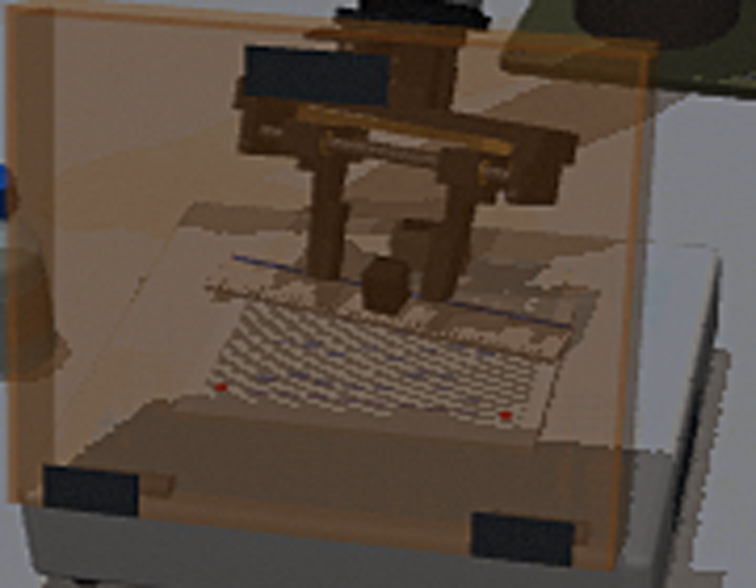

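The fingers straddle the grip at scene zoom (387,285). Lowering the last 6 mm, then closing gently.

play_rows:
  deltas:
    - [[-0.3,0.0017,-0.001,0.012,0,0,0],[-0.3,0.0017,-0.001,0.022,0,0,0],[-0.3,0.0017,-0.001,0.022,0,0,0]]
  force: 10

```text
clock: 10.55
tool_pos: [0.5488, -0.043, 0.1104]
eef_rot: [0.72, 0.644, 0.173, 0.193]
contact_force: [-0.3, -0.3, -0.2]
opening: 0.648
```

play_rows:
  deltas:
    - [[0.1,0,0,0,0,0,0],[0.3,0,0,0,0,0,0],[0.6,0,0,0,0,0,0],[1,0,0,0,0,0,0],[1,0,0,0,0,0,0]]
  force: 10

```text
clock: 11.18
tool_pos: [0.5488, -0.0429, 0.1104]
eef_rot: [0.72, 0.644, 0.173, 0.193]
contact_force: [-0.4, -0.6, 0.1]
opening: 0.251
```

Run:
```python
from h import *
cur()
s=get_state()
im=vision.snapshot("top"); im=im[:,:,::-1]; cv2.imwrite("pics/top7raw.png",im); meas(im)
z=cv2.resize(im[215:295,300:425],None,fx=6.4,fy=6.4,interpolation=cv2.INTER_CUBIC).astype(float)
cv2.imwrite("pics/top7e.png",np.clip((z-70)*2.2,0,255).astype(np.uint8))
```

```text
t 11.18 p [ 0.5488 -0.0429  0.1104] psi 173.59 tilt 30.03 F [-0.4 -0.6  0.1] open 0.251
dot 261.0 207.4 3 [0.6728 0.1539 0.081 ]
dot 395.6 223.4 11 [ 0.6427 -0.1087  0.081 ]
dot 313.5 229.6 8 [0.6292 0.0508 0.081 ]
stripe yaw 75.11 ends [[0.4661, 0.1899], [0.5163, 0.1766]] len 0.0519 mid [np.float32(0.4928), np.float32(0.1828)] 49
```

View pics/top7e.png

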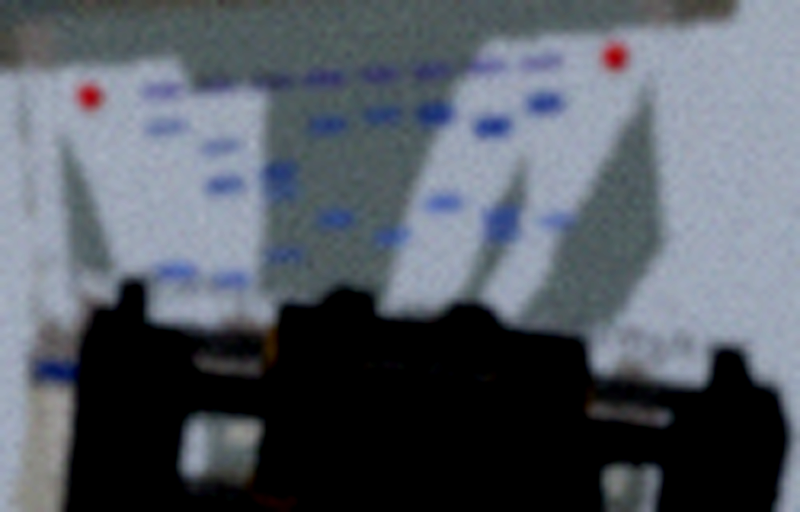

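Gripped: the opening is 0.251, which is 22 mm. Now computing the slide.

Run:
```python
from h import *
s=get_state();cur(); p0=s["tool_pos"]; p1=np.array([.6189,-.0304,.1106])
for k in range(1,6):
    a=k/5; print(a,*row(p0+a*(p1-p0),-6.41+a*11.2,30,s))
```

```text
t 11.22 p [ 0.5488 -0.0429  0.1104] psi 173.59 tilt 30.03 F [-1.   0.7  0.1] open 0.244
0.2 [0.0135 0.0394 0.0227] [ 0.0002  0.006  -0.0109]
0.4 [0.027  0.0789 0.0454] [ 0.0002  0.0122 -0.0217]
0.6 [0.0405 0.1183 0.068 ] [ 0.0002  0.0185 -0.0324]
0.8 [0.054  0.1578 0.0907] [ 0.0002  0.0247 -0.0432]
1.0 [0.0675 0.1972 0.1134] [ 0.0002  0.0309 -0.054 ]
```

play_rows:
  deltas:
    - [[1,0.0068,0.0197,0.0114,0,0.003,-0.0055],[1,0.0135,0.0394,0.0227,0,0.006,-0.0109],[1,0.0203,0.0592,0.034,0,0.009,-0.0163],[1,0.027,0.0789,0.0454,0,0.0122,-0.0217],[1,0.027,0.0789,0.0454,0,0.0122,-0.0217]]

```text
clock: 11.85
tool_pos: [0.5775, -0.0383, 0.1104]
eef_rot: [0.695, 0.671, 0.18, 0.187]
contact_force: [0.6, 0.2, 0.9]
opening: 0.247
```

Run:
```python
from h import *
s=get_state();cur(); p0=s["tool_pos"]; p1=np.array([.6189,-.0304,.1106])
for a in (.25,.5,.75,1): print(a,*row(p0+a*(p1-p0),-2+a*6.8,30,s))
```

```text
t 11.85 p [ 0.5775 -0.0383  0.1104] psi 178.01 tilt 30.06 F [0.6 0.2 0.9] open 0.247
0.25 [0.0077 0.0297 0.017 ] [ 0.0003  0.0047 -0.0081]
0.5 [0.0155 0.0594 0.034 ] [ 0.0003  0.0095 -0.0163]
0.75 [0.0232 0.0891 0.051 ] [ 0.0003  0.0142 -0.0245]
1 [0.031  0.1188 0.0681] [ 0.0003  0.0189 -0.0326]
```

play_rows:
  deltas:
    - [[1,0.0077,0.0297,0.017,0,0.0047,-0.0081],[1,0.0155,0.0594,0.034,0,0.0095,-0.0163],[1,0.0232,0.0891,0.051,0,0.0142,-0.0245],[1,0.031,0.1188,0.068,0,0.019,-0.0326],[1,0.031,0.1188,0.068,0,0.019,-0.0326]]

```text
clock: 12.48
tool_pos: [0.6192, -0.0307, 0.1105]
eef_rot: [0.654, 0.71, 0.191, 0.176]
contact_force: [-0.4, 0.6, -1.6]
opening: 0.25
```

Run:
```python
from h import *
cur()
for n in ("scene","top"):
    im=vision.snapshot(n)[:,:,::-1]; cv2.imwrite(f"pics/{n}8raw.png",im)
    c=im[190:290,220:360] if n=="scene" else im[210:290,295:420]
    z=cv2.resize(c,None,fx=5.7,fy=5.7,interpolation=cv2.INTER_CUBIC).astype(float)
    k=(30,2.5) if n=="scene" else (60,2)
    cv2.imwrite(f"pics/{n}8.png",np.clip((z-k[0])*k[1],0,255).astype(np.uint8))
cur()
```

```text
t 12.47 p [ 0.6192 -0.0307  0.1105] psi -175.28 tilt 30.07 F [-0.4  0.6 -1.6] open 0.25
t 12.57 p [ 0.6185 -0.0304  0.1104] psi -175.22 tilt 30.03 F [-0.7 -0.5 -0.9] open 0.25
```

View pics/scene8.png

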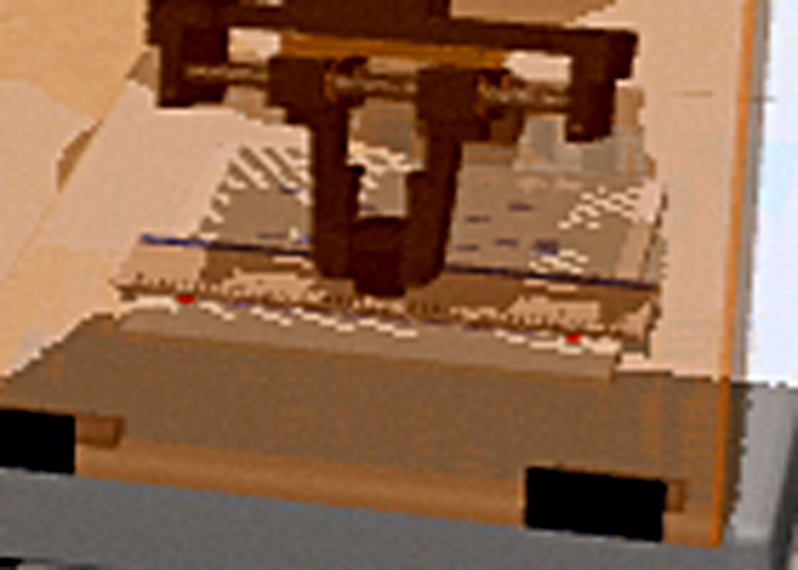

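View pics/top8.png

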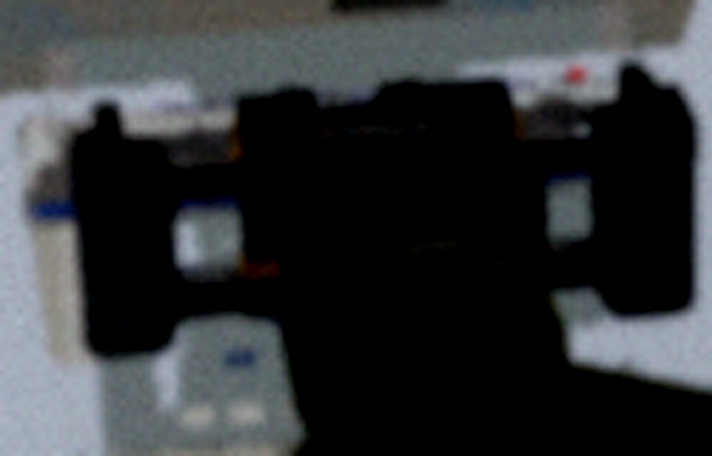

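Both dots show a little ahead of the edge: scene zoom (185,299) and (572,338), and the right one in top zoom (576,75). Next I compare the visible red with the full dots seen earlier.

```bash
cat > reds.py <<'E'
from h import *
def reds(f,n="scene",roi=(220,190,360,290),thr=0.35):
    x0,y0,x1,y1=roi
    im=cv2.imread(f)[y0:y1,x0:x1].astype(float); b,g,rr=im[...,0],im[...,1],im[...,2]
    # redness relative to local amber background
    rd=rr-g-0.0*b; rd=rd-cv2.medianBlur(np.clip(rd,0,255).astype(np.uint8),15)
    rd[rd<12]=0
    k,l,st,c=cv2.connectedComponentsWithStats((rd>15).astype(np.uint8))
    o=sorted(range(1,k),key=lambda i:-rd[l==i].sum())[:4]
    for i in o:
        ys,xs=np.where(l==i); w=rd[ys,xs]; u=(xs*w).sum()/w.sum()+x0; v=(ys*w).sum()/w.sum()+y0
        print(f,"uv",round(u,2),round(v,2),"n",len(w),"sum",w.sum().round(),"bbox",st[i,:4]+[x0,y0,0,0],"xy",onz(n,u,v,.081)[:2].round(4))
E
python3 - <<'E'
from reds import *
reds("pics/scene2raw.png");reds("pics/scene8raw.png")
reds("pics/top2raw.png","top",(295,210,420,290));reds("pics/top8raw.png","top",(295,210,420,290))
E
```

```text
pics/scene2raw.png uv 341.92 283.08 n 30 sum 621.0 bbox [336 278  11   8] xy [0.7338 0.1268]
pics/scene2raw.png uv 319.94 248.4 n 6 sum 320.0 bbox [319 248   3   2] xy [0.6287 0.0504]
pics/scene2raw.png uv 252.1 241.64 n 6 sum 306.0 bbox [251 241   3   2] xy [ 0.641  -0.1099]
pics/scene2raw.png uv 234.87 271.44 n 15 sum 285.0 bbox [233 269   6   5] xy [ 0.7522 -0.1058]
pics/scene8raw.png uv 341.78 283.06 n 28 sum 595.0 bbox [336 278  10   8] xy [0.7338 0.1265]
pics/scene8raw.png uv 234.83 271.41 n 15 sum 286.0 bbox [233 269   6   5] xy [ 0.7521 -0.1059]
pics/scene8raw.png uv 309.31 279.78 n 15 sum 279.0 bbox [306 277   6   5] xy [0.7401 0.058 ]
pics/scene8raw.png uv 252.01 242.0 n 3 sum 164.0 bbox [251 242   3   1] xy [ 0.6423 -0.1096]
pics/top2raw.png uv 395.6 223.36 n 15 sum 543.0 bbox [394 222   4   4] xy [ 0.6427 -0.1087]
pics/top2raw.png uv 313.54 229.59 n 13 sum 470.0 bbox [312 228   4   4] xy [0.6293 0.0507]
pics/top8raw.png uv 395.66 222.76 n 9 sum 244.0 bbox [394 222   4   3] xy [ 0.6439 -0.1089]
pics/top8raw.png uv 339.5 257.0 n 2 sum 32.0 bbox [339 257   2   1] xy [5.761e-01 2.000e-04]
```

Run:
```python
from h import *
for f in ("2","8"):
    im=cv2.imread(f"pics/scene{f}raw.png").astype(int); rd=im[...,2]-im[...,1]
    print(f,"L");print(rd[245:252,315:325]);print("R");print(rd[238:245,247:257])
```

```text
2 L
[[17 16 17 16 14 15 15 16 16 17]
 [16 16 16 16 14 15 15 16 16 14]
 [17 17 15 13 11 27 15 13 15 15]
 [15 16 14 28 81 97 61 18 14 16]
 [18 16 15 10 52 71 54 17 15 17]
 [15 16 14 12 12  9 13 13 14 16]
 [17 16 17 15 15 14 15 16 17 16]]
R
[[16 18 17 17 16 16 15 14 16 17]
 [17 16 17 15 15 15 16 14 14 15]
 [17 17 16 14 13 11 14 15 16 15]
 [17 17 15 13 47 55 57 20 14 15]
 [16 15 15 12 65 92 86 17 13 15]
 [17 16 15 14 11 18 13 13 15 15]
 [17 17 16 15 16 14 15 16 16 15]]
8 L
[[22 23 22 21 21 21 22 21 22 21]
 [22 21 22 22 22 21 21 20 22 21]
 [21 21 22 21 20 19 20 19 21 22]
 [16 16 17 16 29 32 33 21 21 22]
 [16 17 17 12 58 79 60 19 13 18]
 [16 16 16 14 12 12 13 14 14 16]
 [17 17 16 16 14 13 15 15 17 17]]
R
[[21 22 22 22 21 21 21 22 20 20]
 [21 22 22 22 22 21 21 21 23 22]
 [22 22 21 22 20 19 21 21 22 20]
 [21 21 19 20 20 20 19 18 21 22]
 [17 16 15 13 70 80 71 23 18 19]
 [18 16 15 13 12 21 14 14 15 15]
 [18 17 16 16 16 15 17 17 16 17]]
```

The visible red is about 52% (left) and 55% (right), so the edge runs through both centres. Releasing and backing out along the tool axis.

play_rows:
  deltas:
    - [[0.3,0,0,0,0,0,0],[0,0,0,0,0,0,0],[-0.3,0,0,0,0,0,0],[-0.3,0,0,0,0,0,0],[-0.3,0,0,0,0,0,0]]

```text
clock: 13.2
tool_pos: [0.6185, -0.0305, 0.1104]
eef_rot: [0.654, 0.711, 0.191, 0.175]
contact_force: [0.6, 0.3, -0.1]
opening: 0.651
```

play_rows:
  deltas:
    - [[-0.3,0,0,-0.05,0,0,0],[-0.3,0,0,-0.12,0,0,0],[-0.3,0,0,-0.24,0,0,0],[-0.3,0,0,-0.36,0,0,0],[-0.3,0,0,-0.48,0,0,0]]

```text
clock: 13.82
tool_pos: [0.5454, -0.0362, 0.2366]
eef_rot: [0.654, 0.711, 0.191, 0.176]
contact_force: [-0.3, -1.2, -0.3]
opening: 0.654
```

Run:
```python
from h import *
cur(); print(get_state()["q"].round(3)); print(row([.40,-.05,.28],4,20)); print(row([.40,-.05,.29],4,5))
for n in ("scene","top"):
    im=vision.snapshot(n)[:,:,::-1]; cv2.imwrite(f"pics/{n}9raw.png",im)
    c=im[190:290,220:360] if n=="scene" else im[200:290,295:425]
    z=cv2.resize(c,None,fx=5.7,fy=5.7,interpolation=cv2.INTER_CUBIC).astype(float)
    k=(30,2.5) if n=="scene" else (60,2)
    cv2.imwrite(f"pics/{n}9.png",np.clip((z-k[0])*k[1],0,255).astype(np.uint8))
im=cv2.imread(f"pics/scene9raw.png").astype(int); rd=im[...,2]-im[...,1]
print(rd[245:252,315:325]);print("R");print(rd[238:245,247:257])
meas(cv2.imread("pics/top9raw.png"))
```

```text
t 13.82 p [ 0.5454 -0.0362  0.2366] psi -175.17 tilt 30.04 F [-0.3 -1.2 -0.3] open 0.654
[ 0.682  0.754 -1.126  2.265  1.793  0.693 -0.084]
(array([-0.0052, -0.3489, -0.369 ]), array([ 0.0558, -0.0018,  0.0042]))
(array([-0.0052, -0.3322, -0.3978]), array([ 0.1391, -0.0013,  0.0045]))
[[21 23 22 21 22 21 21 21 22 21]
 [20 22 21 21 21 22 20 20 21 21]
 [20 20 20 20 21 19 19 20 22 22]
 [15 17 16 24 41 34 39 20 18 20]
 [17 17 15 12 58 78 58 18 15 17]
 [16 16 14 13 12 11 12 14 14 17]
 [17 16 17 15 14 14 15 16 17 17]]
R
[[22 21 22 22 22 21 21 22 21 22]
 [22 20 22 22 22 21 22 22 21 23]
 [21 22 21 21 20 19 20 19 21 22]
 [18 19 18 18 29 21 18 19 20 21]
 [17 17 14 13 68 95 92 24 16 17]
 [18 16 15 14 11 18 12 15 16 14]
 [18 17 17 15 14 15 14 15 16 17]]
dot 261.6 205.9 3 [0.6757 0.1528 0.081 ]
dot 395.5 222.7 4 [ 0.6439 -0.1086  0.081 ]
dot 341.0 298.7 4 [ 0.4963 -0.0026  0.081 ]
stripe yaw 4.58 ends [[0.5948, 0.0746], [0.6119, -0.1391]] len 0.2144 mid [np.float32(0.6036), np.float32(-0.0354)] 296
dark [356.07142857 234.57936508] [111  79  11  12 126] [ 0.6158 -0.0298  0.108 ]
```

View pics/scene9.png

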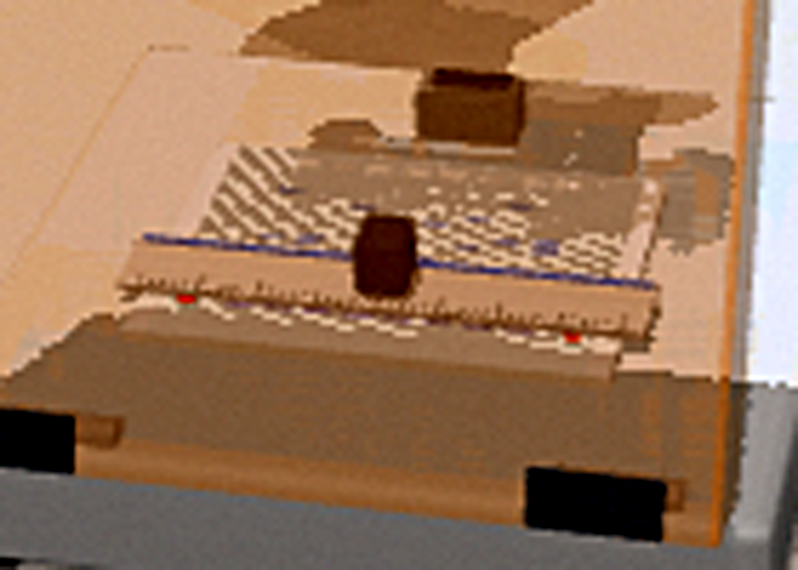

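View pics/top9.png

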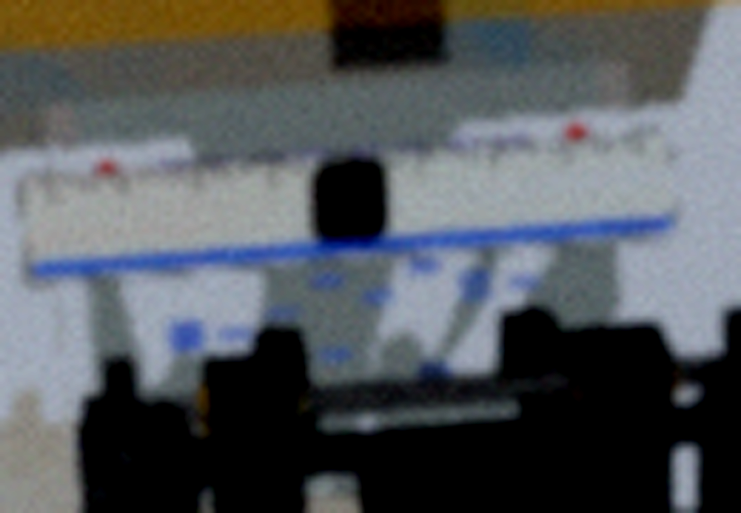

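The straightedge is released with the hood still up. In scene zoom the dots at (187,299) and (572,337) are still cut by the edge, about 60 to 70% visible, so it sits about 1 mm short. From the top, the stripe lies 33 mm from both dots, as it should. Next I go over the hood to swing it shut from behind.

Run:
```python
from h import *
cur(); print(row([.46,-.04,.33],3.3,15)); print(row([.43,-.04,.40],3.3,0))
# hood pose: patches on open hood in the scene view
e=lambda a,d,h:np.array([.7186,-.022,.076])+np.append(R.from_euler('z',3.3,degrees=True).as_matrix()[:2,0]*(-d*np.cos(a)+h*np.sin(a)),d*np.sin(a)+h*np.cos(a))
for a in (1.2,):
  for d,h in ((228,54),(250,54),(250,0)): p=e(a,d/1e3,h/1e3); print(d,h,p.round(4),proj("scene",p).round(1),proj("top",p).round(1))
```

```text
t 13.93 p [ 0.5458 -0.036   0.2385] psi -175.11 tilt 30.27 F [ 0.2  0.7 -0.2] open 0.652
(array([ 0.0104, -0.0933, -0.4075]), array([ 0.0848, -0.0026,  0.0085]))
(array([ 0.0183, -0.0617, -0.6593]), array([ 0.1681, -0.0015,  0.0089]))
228 54 [ 0.6864 -0.0239  0.3081] [273.2 167.6] [362.2 167.9]
250 54 [ 0.6784 -0.0243  0.3286] [273.6 156.4] [363.8 169.2]
250 0 [ 0.6282 -0.0272  0.309 ] [281.2 154. ] [364.7 205.6]
```

The predicted pad position on the open hood, scene (273,168) and top (362,168), matches the images at (275,168) and (361,167). So the hood model holds.

play_rows:
  deltas:
    - [[0.5,0.005,-0.03,-0.13,0.03,0,0.002],[1,0.008,-0.06,-0.27,0.06,0,0.005],[1,0.01,-0.09,-0.4075,0.085,0,0.0085],[1,0.015,-0.08,-0.53,0.13,0,0.009],[1,0.018,-0.0617,-0.6593,0.168,0,0.009]]

```text
clock: 14.55
tool_pos: [0.4293, -0.0409, 0.3986]
eef_rot: [0.686, 0.727, 0.001, -0.001]
contact_force: [1.8, -1.3, -0.4]
opening: 0.102
```

play_rows:
  deltas:
    - [[1,0,0,0,0,0,0]]

```text
clock: 14.68
tool_pos: [0.4312, -0.0399, 0.4011]
eef_rot: [0.687, 0.727, 0.003, 0.001]
contact_force: [0.0, 0.2, -0.4]
opening: 0.009
```

Run:
```python
from h import *
cur(); print(get_state()["q"].round(3))
print(row([.43,-.04,.42],3.3,0)); print(row([.74,-.021,.42],3.3,0))
```

```text
t 14.68 p [ 0.4312 -0.0399  0.4011] psi -176.71 tilt 0.38 F [ 0.   0.2 -0.4] open 0.009
[ 0.846  0.486 -1.314  1.855  0.506  1.194  0.994]
(array([ 0.0002, -0.0037, -0.0629]), array([ 0.0017, -0.0012, -0.0001]))
(array([ 0.0042,  1.0316, -0.0573]), array([ 0.0017, -0.0012, -0.0001]))
```

play_rows:
  deltas:
    - [[1,0,0.1,-0.06,0,0,0],[1,0,0.25,-0.06,0,0,0],[1,0.001,0.4,-0.06,0,0,0],[1,0.002,0.55,-0.06,0,0,0],[1,0.003,0.7,-0.06,0,0,0]]

```text
clock: 15.3
tool_pos: [0.642, -0.0275, 0.4181]
eef_rot: [0.687, 0.727, 0.002, 0.001]
contact_force: [1.0, -0.6, 0.7]
opening: 0.004
```

Run:
```python
from h import *
cur(); print(get_state()["q"].round(3))
print(row([.74,-.021,.42],3.3,0))
```

```text
t 15.3 p [ 0.642  -0.0275  0.4181] psi -176.73 tilt 0.23 F [ 1.  -0.6  0.7] open 0.004
[ 0.466  0.757 -1.123  1.236  0.669  1.524  1.074]
(array([ 0.0031,  0.3274, -0.005 ]), array([ 0.0012, -0.0004, -0.0002]))
```

play_rows:
  deltas:
    - [[1,0,0.12,0,0,0,0],[1,0,0.24,0,0,0,0],[1,0.003,0.327,0,0,0,0],[1,0.003,0.327,0.15,0,0,0],[1,0.003,0.327,0.29,0,0,0]]

```text
clock: 15.92
tool_pos: [0.7403, -0.0205, 0.3282]
eef_rot: [0.686, 0.727, 0.001, 0.001]
contact_force: [0.1, -1.0, 0.3]
opening: 0.003
```

Run:
```python
from h import *
cur(); print(get_state()["q"].round(3))
im=vision.snapshot("scene")[:,:,::-1]
cv2.imwrite(f"pics/scene10.png",cv2.resize(im[60:310,170:420],None,fx=2.4,fy=2.4,interpolation=cv2.INTER_CUBIC))
```

```text
t 15.93 p [ 0.7403 -0.0205  0.3282] psi -176.7 tilt 0.18 F [ 0.1 -1.   0.3] open 0.003
[ 0.332  0.955 -1.042  1.025  0.785  1.516  1.129]
```

View pics/scene10.png

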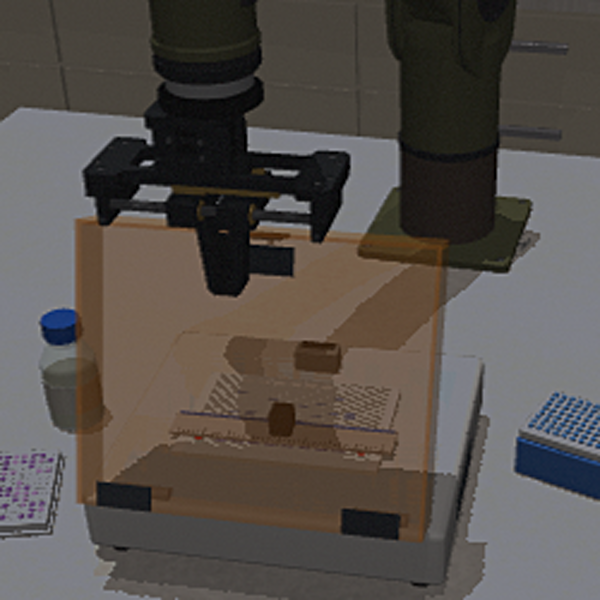

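The fingertip is behind the hood sheet beside the pad (tip at zoom (228,285)). Computing the arc.

```bash
cat >> h.py <<'E'
def arc(a,d=.228,h=.054):
    c=R.from_euler('z',3.3,degrees=True).as_matrix()[:2,0]
    p=np.array([.7186,-.022,.076])+np.append(c*(-d*np.cos(a)+h*np.sin(a)),d*np.sin(a)+h*np.cos(a))
    return p+np.append(c*.009,.019)
E
python3 - <<'E'
from h import *
for a in (1.2,1.1,1.0,.9,.8,.7): print(a,arc(a).round(4),*row(arc(a),3.3,0))
E
```

```text
1.2 [ 0.6954 -0.0233  0.3271] [ 0.0041 -0.1425 -0.018 ] [-0.0022  0.001   0.0004]
1.1 [ 0.6724 -0.0247  0.3227] [ 0.0043 -0.2191 -0.0028] [-0.0022  0.001   0.0004]
1.0 [ 0.65  -0.026  0.316] [ 0.0044 -0.2938  0.0199] [-0.0022  0.001   0.0004]
0.9 [ 0.6283 -0.0272  0.3072] [ 0.0046 -0.3659  0.0499] [-0.0022  0.001   0.0004]
0.8 [ 0.6077 -0.0284  0.2962] [ 0.0049 -0.4346  0.087 ] [-0.0022  0.001   0.0004]
0.7 [ 0.5882 -0.0295  0.2832] [ 0.0051 -0.4992  0.1308] [-0.0022  0.001   0.0004]
```

play_rows:
  deltas:
    - [[1,0.004,-0.08,-0.018,0,0,0],[1,0.004,-0.1425,-0.018,0,0,0],[1,0.004,-0.182,-0.01,0,0,0],[1,0.004,-0.219,-0.003,0,0,0],[1,0.004,-0.256,0.008,0,0,0]]

```text
clock: 16.6
tool_pos: [0.6621, -0.0258, 0.3194]
eef_rot: [0.686, 0.728, -0.003, 0.0]
contact_force: [3.2, 0.2, 0.5]
opening: 0.0
```

Run:
```python
from h import *
cur()
for a in (1.0,.9,.8,.7,.6,.5): print(a,arc(a).round(4),*row(arc(a),3.3,0))
im=vision.snapshot("scene")[:,:,::-1]
cv2.imwrite(f"pics/scene11.png",cv2.resize(im[60:310,170:420],None,fx=2.4,fy=2.4,interpolation=cv2.INTER_CUBIC))
```

```text
t 16.6 p [ 0.6621 -0.0258  0.3194] psi -176.64 tilt 0.35 F [3.2 0.2 0.5] open 0.0
1.0 [ 0.65  -0.026  0.316] [ 0.0017 -0.0402  0.0113] [-0.0012  0.0015  0.0003]
0.9 [ 0.6283 -0.0272  0.3072] [ 0.0019 -0.1124  0.0411] [-0.0012  0.0015  0.0003]
0.8 [ 0.6077 -0.0284  0.2962] [ 0.0022 -0.1812  0.078 ] [-0.0012  0.0015  0.0003]
0.7 [ 0.5882 -0.0295  0.2832] [ 0.0025 -0.246   0.1216] [-0.0012  0.0015  0.0003]
0.6 [ 0.5702 -0.0306  0.2683] [ 0.0027 -0.3061  0.1714] [-0.0012  0.0015  0.0003]
0.5 [ 0.5537 -0.0315  0.2517] [ 0.0031 -0.3609  0.227 ] [-0.0012  0.0015  0.0003]
```

View pics/scene11.png

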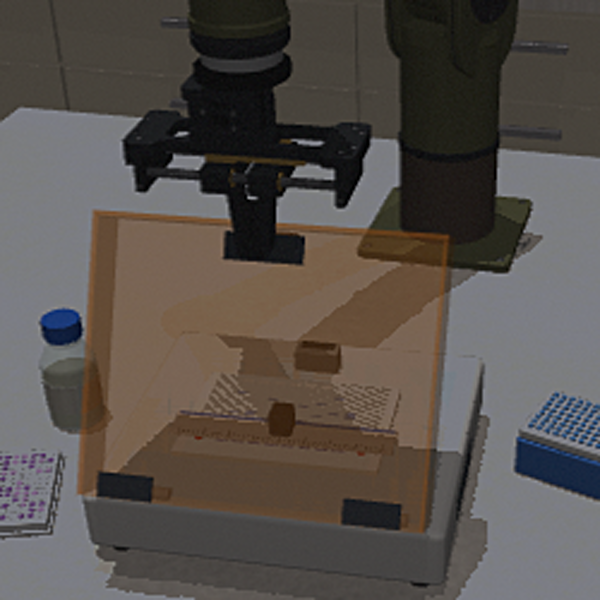

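The hood is moving with the finger, which is on the pad at (263,248), force 3 N. Continuing the arc.

play_rows:
  deltas:
    - [[1,0.002,-0.0402,0.0113,0,0,0],[1,0.002,-0.1124,0.0411,0,0,0],[1,0.002,-0.1812,0.078,0,0,0],[1,0.0025,-0.246,0.1216,0,0,0],[1,0.0027,-0.3061,0.1714,0,0,0]]

```text
clock: 17.27
tool_pos: [0.5694, -0.0314, 0.2683]
eef_rot: [0.686, 0.728, -0.003, 0.001]
contact_force: [3.6, -0.7, 1.2]
opening: 0.003
```

Run:
```python
from h import *
cur()
for a in (.5,.4,.3,.2,.1,.05,0,-.03,-.06): print(a,arc(a).round(4),*row(arc(a),3.3,0))
```

```text
t 17.27 p [ 0.5694 -0.0314  0.2683] psi -176.63 tilt 0.43 F [ 3.6 -0.7  1.2] open 0.003
0.5 [ 0.5537 -0.0315  0.2517] [ 0.0032 -0.0522  0.0554] [-0.0009  0.0022  0.0004]
0.4 [ 0.5389 -0.0324  0.2335] [ 0.0037 -0.1013  0.1162] [-0.0009  0.0022  0.0004]
0.3 [ 0.5261 -0.0331  0.214 ] [ 0.0042 -0.144   0.1815] [-0.0009  0.0022  0.0004]
0.2 [ 0.5152 -0.0337  0.1932] [ 0.0047 -0.1801  0.2507] [-0.0009  0.0022  0.0004]
0.1 [ 0.5065 -0.0342  0.1715] [ 0.0053 -0.209   0.3232] [-0.0009  0.0022  0.0004]
0.05 [ 0.5029 -0.0344  0.1603] [ 0.0056 -0.2207  0.3605] [-0.0009  0.0022  0.0004]
0 [ 0.5    -0.0346  0.149 ] [ 0.0058 -0.2305  0.3983] [-0.0009  0.0022  0.0004]
-0.03 [ 0.4984 -0.0347  0.1421] [ 0.006  -0.2355  0.4212] [-0.0009  0.0022  0.0004]
-0.06 [ 0.4971 -0.0348  0.1352] [ 0.0062 -0.2398  0.4442] [-0.0009  0.0022  0.0004]
```

play_rows:
  deltas:
    - [[1,0.003,-0.0522,0.0554,0,0,0],[1,0.004,-0.1013,0.1162,0,0,0],[1,0.004,-0.144,0.1815,0,0,0],[1,0.005,-0.1801,0.2507,0,0,0],[1,0.005,-0.209,0.31,0,0,0]]

```text
clock: 17.9
tool_pos: [0.5073, -0.0345, 0.1751]
eef_rot: [0.686, 0.728, -0.003, 0.003]
contact_force: [2.9, -1.4, 1.9]
opening: 0.004
```

Run:
```python
from h import *
cur()
for a in (.1,.05,0,-.03,-.05,-.06): print(a,arc(a).round(4),*row(arc(a),3.3,0))
im=vision.snapshot("scene")[:,:,::-1]
cv2.imwrite(f"pics/scene12.png",cv2.resize(im[60:310,170:420],None,fx=2.4,fy=2.4,interpolation=cv2.INTER_CUBIC))
```

```text
t 17.9 p [ 0.5073 -0.0345  0.1751] psi -176.61 tilt 0.46 F [ 2.9 -1.4  1.9] open 0.004
0.1 [ 0.5065 -0.0342  0.1715] [ 0.0012 -0.0026  0.0121] [-0.0002  0.0025  0.0005]
0.05 [ 0.5029 -0.0344  0.1603] [ 0.0016 -0.0144  0.0493] [-0.0002  0.0025  0.0005]
0 [ 0.5    -0.0346  0.149 ] [ 0.0019 -0.0243  0.0871] [-0.0002  0.0025  0.0005]
-0.03 [ 0.4984 -0.0347  0.1421] [ 0.0021 -0.0293  0.11  ] [-0.0002  0.0025  0.0005]
-0.05 [ 0.4976 -0.0347  0.1375] [ 0.0022 -0.0323  0.1253] [-0.0002  0.0025  0.0005]
-0.06 [ 0.4971 -0.0348  0.1352] [ 0.0023 -0.0337  0.133 ] [-0.0002  0.0025  0.0005]
```

View pics/scene12.png

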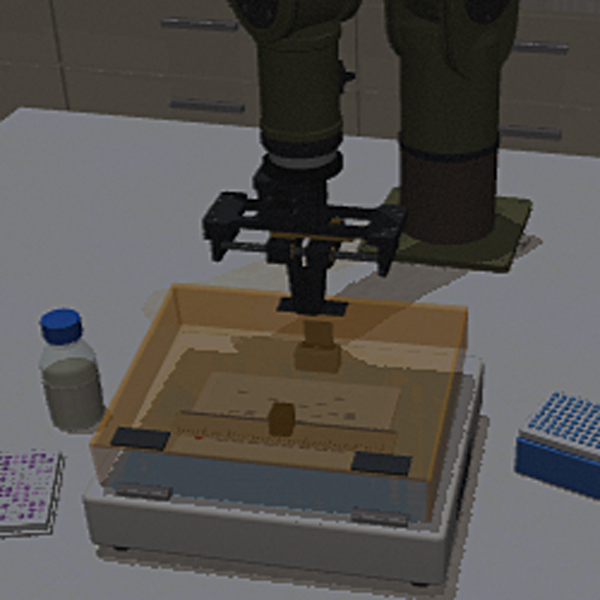

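The hood is nearly shut with the finger on the pad. Pressing to the stop.

play_rows:
  deltas:
    - [[1,0.0015,-0.014,0.04,0,0,0],[1,0.0018,-0.024,0.075,0,0,0],[1,0.002,-0.03,0.1,0,0,0],[1,0.002,-0.032,0.12,0,0,0],[1,0.002,-0.034,0.132,0,0,0]]

```text
clock: 18.58
tool_pos: [0.4952, -0.035, 0.1379]
eef_rot: [0.685, 0.728, -0.005, 0.004]
contact_force: [-11.6, -9.0, 71.0]
opening: 0.005
```

Run:
```python
from h import *
cur()
```

```text
t 18.57 p [ 0.4952 -0.035   0.1379] psi -176.54 tilt 0.73 F [-11.6  -9.   71. ] open 0.005
```

play_rows:
  deltas:
    - [[1,0,0,-0.02,0,0,0],[1,0,0,-0.05,0,0,0],[1,0,-0.03,-0.12,0,0,0],[1,0,-0.15,-0.25,0,0,0],[1,0,-0.3,-0.4,0,0,0]]

```text
clock: 19.2
tool_pos: [0.405, -0.0388, 0.2574]
eef_rot: [0.686, 0.728, -0.005, 0.003]
contact_force: [-0.1, -0.5, 1.0]
opening: 0.006
```

play_rows:
  deltas:
    - [[1,0,-0.1,0,0,0,0],[1,0,-0.2,0,0,0,0],[1,0,-0.2,0,0,0,0],[1,0,-0.2,0,0,0,0],[1,0,-0.2,0,0,0,0]]

```text
clock: 19.82
tool_pos: [0.3462, -0.042, 0.2576]
eef_rot: [0.686, 0.728, -0.005, 0.002]
contact_force: [-0.0, 0.3, -0.2]
opening: 0.008
```

Run:
```python
from h import *
cur()
for n in ("scene","top"):
    im=vision.snapshot(n)[:,:,::-1]; cv2.imwrite(f"pics/{n}13raw.png",im)
    c=im[170:300,200:390] if n=="scene" else im[165:345,255:455]
    z=cv2.resize(c,None,fx=(4.2 if n=="scene" else 3.3),fy=(4.2 if n=="scene" else 3.3),interpolation=cv2.INTER_CUBIC).astype(float)
    cv2.imwrite(f"pics/{n}13.png",np.clip((z-30)*1.8,0,255).astype(np.uint8))
```

```text
t 19.82 p [ 0.3462 -0.042   0.2576] psi -176.59 tilt 0.62 F [-0.   0.3 -0.2] open 0.008
```

View pics/scene13.png

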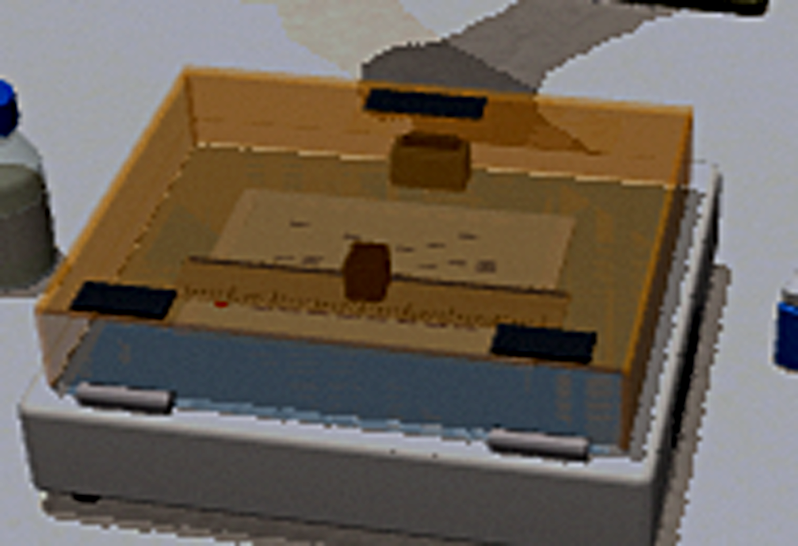

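View pics/top13.png

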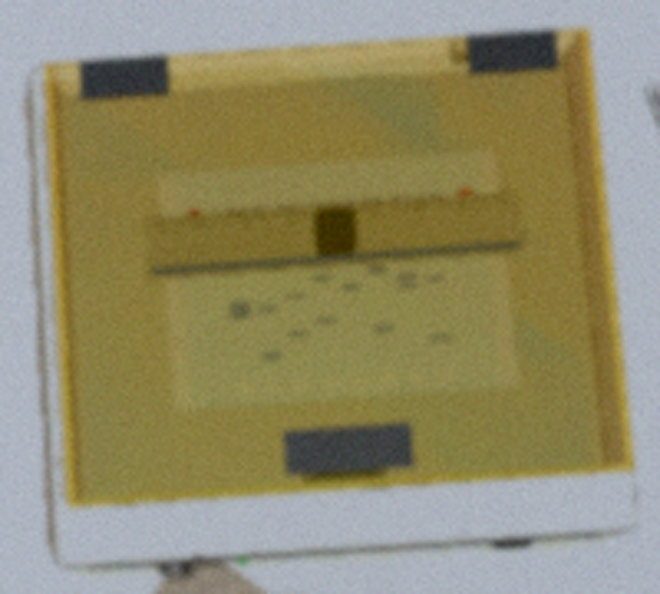

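The hood stayed shut and half-dots show at the edge (top zoom (195,212) and (465,192)). One last numeric check against the initial and pre-closing pictures.

Run:
```python
from h import *
def dark(f,roi,t):
    x0,y0,x1,y1=roi; im=cv2.imread(f)[y0:y1,x0:x1]; m=(im.max(2)<t).astype(np.uint8)
    k,l,st,c=cv2.connectedComponentsWithStats(m)
    return [((c[i]+[x0,y0]).round(2).tolist(),int(st[i,4])) for i in range(1,k) if st[i,4]>25]
for f in ("pics/scene0.png","pics/scene13raw.png"): print(f,"pad",dark(f,(280,185,325,203),60))
for f in ("pics/top0.png","pics/top13raw.png"): print(f,dark(f,(330,220,395,315),90))
a=cv2.imread("pics/top0.png");b=cv2.imread("pics/top13raw.png")
for n,(x0,y0,x1,y1) in dict(tip=(170,260,255,335),bottle=(455,255,530,305),plate=(445,170,515,250)).items():
    print(n,cv2.phaseCorrelate(a[y0:y1,x0:x1,1].astype(np.float64),b[y0:y1,x0:x1,1].astype(np.float64)))
im=b.astype(float); e=cv2.imread("pics/top9raw.png").astype(float)
for n,(u,v) in dict(L=(313.5,229.6),R=(395.6,223.4)).items():
    u0,v0=int(u)-4,int(v)-4
    for q,nm in ((a.astype(float),"0"),(im,"13")):
        p=q[v0:v0+10,u0:u0+10]; rd=p[...,2]-p[...,1]; rd=np.clip(rd-np.median(rd)-8,0,None); ys,xs=np.mgrid[v0:v0+10,u0:u0+10]
        print(n,nm,rd.sum().round(),((xs*rd).sum()/rd.sum()).round(2),((ys*rd).sum()/rd.sum()).round(2))
```

```text
pics/scene0.png pad [([300.81, 194.51], 142)]
pics/scene13raw.png pad [([300.82, 194.31], 148)]
pics/top0.png [([362.57, 274.82], 402), ([359.97, 301.28], 598)]
pics/top13raw.png [([359.03, 238.06], 369), ([360.03, 301.22], 585)]
tip ((-0.015169052685607198, 0.45110371569235497), 1.1807528420028368)
bottle ((0.4874163961518505, 0.007182908361755835), 1.1613675502569534)
plate ((0.03388377748881766, -0.04764749735696938), 1.0991237792049375)
L 0 139.0 313.53 229.58
L 13 26.0 313.42 228.88
R 0 160.0 395.59 223.34
R 13 45.0 395.49 222.87
```

Run:
```python
from h import *
cur(); print(r.finish_job())
```

```text
t 19.93 p [ 0.3458 -0.042   0.2576] psi -176.57 tilt 0.64 F [ 0.1 -0.1  0.7] open 0.006
the job is handed in; nothing more can be done
None
```

I handed the job in at 19.9 s: the hood was opened and latched shut again, with the straightedge on both red dots. `finish_job` gives no verdict, so this rests on my own checks.

**What I did:** I pressed the hood's pad and it sprang up. With the tool tilted 30°, I gripped the straightedge and slid it about 70 mm, turning it 11°, then let go. I then swung the hood shut from behind and pressed it to its stop. The first reach-in hit a wrist joint limit, so I backed off and gripped half a turn round.

**Last checks:**
- **Hood:** stayed shut by itself; its press pad is within 0.2 px of where it was at the start.
- **Straightedge before closing:** the edge cut through both dots, and the blue stripe was 32.5 and 33.1 mm from them. About 60% (left) and 70% (right) of each dot showed, so the edge may sit about 1 mm short of centre (3.5 mm allowed).
- **Straightedge after closing:** half-dots still show through the hood. Less red was measurable from the top (about 19% left, 28% right). I put that down to the viewing angle and the amber sheet, because the red's position still fits a half-covered dot.
- **Tip box, bottle and microplate:** all shifted less than 0.5 px (about 1 mm) in the top view, and the robot stands clear of everything.

**Contact force:** the fingertip pressed harder than needed at the stops, 38 N opening and about 72 N closing. That is below the 120 N wrist limit; the 40 N limit covers the arm and gripper body, and only the fingertip was on the pad.

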